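# Tip the dreidel out of the tray into the bowl

### The arm

A 6-joint arm with a two-finger parallel gripper is mounted at the origin on the work surface. World frame = base frame: x ahead of the robot, y to its left, z up, the work surface at z = 0. Lengths are in m, angles in rad, forces in N, time in s.
With the tool pointing down it reaches from about 0.4 to 0.925 m from the base axis. Payload 12.5 kg.
Tool frame: the origin (TCP) lies midway between the tips of the shut fingers; the grasp point (between the pads) lies 19 mm behind it (arm.grip_point_offset is the distance from the TCP to the grasp point, in m); z points along the fingers, y is the direction in which the jaws open and shut (so a half turn about z gives the same grasp; the last joint's range is limited). The gripper opens to 95 mm and grips with 3 to 60 N. Pads are 20 mm wide; open, the fingers measure 119 mm over their backs; the gripper's body (75 mm by 180 mm) begins 59 mm behind the grasp point.
Start: joints at [-1.216, 0.491, 1.559, -0, 1.092, -0.106], TCP at [0.278, -0.56, 0.215] pointing down, gripper open.
Joint ranges: [-3.1, 3.1], [-0.84, 2.19], [0.05, 2.79], [-1.13, 4.28], [0.06, 2.93], [-2.69, 2.69]. Speed limits (rad/s): [2.22, 2.22, 2.79, 3.14, 3.14, 3.14].

### API

Orientations are given as a unit quaternion [x, y, z, w].
In Python, from plant import sense, viewer, arm, regions_of, landmark_of gives the robot as it stands.
- The arm moves only by the tool jog_arm, never from a script. Its argument "commands" is a list of rows, each a list of 7 numbers: the gripper command: -1 is fully open, 1 is shut, values between are in proportion, then the shift along the tool's x, y, z in cm, then the turn, a rotation vector about the tool's x, y, z in degrees. In form: [[grip, dx, dy, dz, ax, ay, az], ...]. A call has exactly 8 rows; each row is the pose to reach, as a shift and turn from the pose commanded when the call began, along the tool's axes at that moment; what a row does not reach only later rows make up. A row lasts 1/10 s, in which the tool goes at most 50 mm and 8.59 degrees, less where a joint would pass 70% of its speed; a pose out of reach is approached as far as the arm can. A call with a gripper value outside its range is refused whole. The fingers move at their own pace and stop on an object; "newtons" is the grip in N (left out, the last holds). Time passes only in rows, so rows that repeat a pose let the fingers close, or fill a call up. It gives the time, the measured TCP pose, the force and the opening at its end, in the units of the state.
- sense(): the state, without advancing time (a new reading comes with each control period).
- viewer.capture(name): name is "scene" or "top"; returns the picture (384x512x3 uint8, red, green, blue); there is no depth.
- viewer.camera_params(name): a dict with "mtx" (3x3 intrinsics, pixels), "distortion" ([k1, k2, p1, p2, k3] as OpenCV has them; the pictures are not rectified), "position" and "orientation" of the camera in the world. Camera axes: x right, y down, z forward; pixel columns grow to the right and rows downward; lengths in m; the calibration is good to about 2 mm. A picture is of the moment at which its call begins. camera_params takes no time and is no camera call.
- arm.job_done(): hands the job in, once; it reports no verdict.
Trained networks look in the newest picture that a camera, given by its name, has taken for a name from the list of things; names that differ only in an ending like _2 or _b are one class to them, and where a whole thing is asked for, a point or a joint stands for the part that bears it (a point fixed in the world has none). Each returns a list of dicts, best first, with "score" (0 to 1); they miss things now and then, are a little off and sometimes report something else, mostly with a low value. They report only what shows in the picture. A call takes as long as a camera call. They do not tell look-alikes from the thing itself.
- regions_of(name, camera): "pixels" (384x512 bool, what is visible of it).
- landmark_of(name, camera): "position" ([x, y, z] in m, in world coordinates, good to about 4 mm: a listed point, or the origin of a listed thing).
The state is a dict: "clock": time; "q": joint angles; "qvel": joint speeds; "joint_efforts": joint torques, N m; "ee_pos": TCP position; "orientation": TCP orientation; "force": force on the tool from outside, world axes, zero at the start; "wrist_torque": the same for the moment, N m; "gripper_width": finger opening in m.
Only numpy, scipy, OpenCV 4.12 (cv2) and the standard library are available. Lean on these libraries where they do the work, as an engineer would, in place of code of your own. Each camera call takes 0.05 s, during which the arm holds its last target.

### The job

Let the dreidel out of the upper tray for the children and keep the matches in: slide the tray's front door all the way over to the matchbox's side, lift the tray by its grip and, with its front edge low over the white porcelain bowl, tip the front down to about 40 degrees so that the dreidel slides into the bowl by itself, without your fingers on it. Then bring the tray level again and set it back on the lower tray as it was, inside the corner ribs, and let go. Leave the bowl standing where it is and do not disturb the other things on the sill.

Things in the scene. Friction and masses are not known exactly. Their poses are not given: they have to be found in the camera images.
- tray: Upper tray, loose, 0.3 kg: flat covered white plastic box 190 x 124 x 62 mm, 4 mm walls. Origin under its floor; it reaches x -100 (front, towards the robot) to +90 mm, y -62 to +62, z up. A partition at y = 0 makes two compartments, each 56 mm wide and 54 high inside, under a clear cover and open to the front except where the door stands. It stands on the lower tray's deck.
- tray_grip (a point): Top middle of the upper tray's carrying grip (tray frame 0, 0, 104 mm; axes as the tray's). The grip is an upright white block on the cover, 20 mm thick along x, 80 mm long along y, from tray z = 62 to 104 mm.
- tray_lip (a point): Middle of the front edge of the upper tray's floor, upper face (tray frame -100, 0, 4 mm); things slide out over this edge, 30 mm to the left or right of this point; axes as the tray's.
- door (a joint): Grey front door of the upper tray, a panel 62 mm wide sliding along tray y in front of the compartments. Metres from mid-track, positive to tray +y, stops at -0.029 and +0.029. At +0.029 it covers the +y compartment and leaves the -y one fully open; at -0.029 the reverse. Starts near the middle, needs about 1 N, stays where left.
- door_tab (a point): Top middle of the door's upright tab, which is 10 mm thick along tray x, 32 mm wide along y, and stands 28 mm above the tray's cover (top at tray z = 90 mm, tray x = -94 mm); moves with the door.
- base_tray: Lower tray, fixed, white plastic, its own door shut (not used). Origin under its middle on the sill; axes as the upper tray's, whose origin starts within 3 mm sideways above this one. Flat deck on top at z = 70 mm with four L-shaped corner ribs 6 mm high, which leave the upper tray 5 mm of play on every side.
- dreidel: Plain wooden four-sided top, 35 g, in one compartment of the upper tray, seen through the cover. Lies with its point towards tray -x. Body 38 mm cube, 21 mm point (-x), 30 mm stem 9 mm thick (+x). Origin in the middle of the cube. On the tray's floor it starts to slide at a slope of about 26 to 34 degrees.
- matchbox: Cardboard box of matches, 80 (x) x 42 (y) x 24 mm, in the other compartment of the upper tray. Origin: centre of its underside.
- bowl: White porcelain bowl, loose, 0.5 kg, rim 164 mm across, 62 mm high, open upwards. Origin: centre of its underside.
- menorah: Brass-look nine-branched candle holder, 236 mm high, 230 mm wide along its y; bystander. Origin under its foot.
- tealight_glass: Glass tealight cup, 66 mm across, 62 mm high; bystander. Origin under its foot.
- lighter: Black plastic lighter lying flat, 95 x 25 x 13 mm; bystander. Origin under its black body.
- candle_box: Flat cardboard box of candles, 120 x 70 x 30 mm, with four thin candles on it (38 mm high in all); bystander. Origin: centre of its underside.
- mug: Blue mug, 80 mm across, 92 mm high; bystander. Origin under its foot.
- bowl_rim (a point): Centre of the bowl's mouth, at rim height (62 mm above the bowl's origin).
Mind the look-alikes: they are no part of the job. What is shaped like the bowl but black is not meant.

How it is judged:
By the outcome, as a careful person would: the job done as asked, in the order asked, and still so for the second after the job is handed in, with the robot touching nothing.
It also fails if it takes over 51 s, if anything falls off the work surface, if the arm or the gripper's body presses on something with over 40 N, if the wrist force passes 120 N, or if a joint passes its speed limit or range.

## Working session

There is one attempt and no reset: what is moved stays moved. The work goes in short steps, Python scripts to look and compute and a tool call to move; the robot and the scene stay as the last step left them, time stands still between calls to the robot, and variables do not carry over. Pictures are saved under pics/ and viewed, and the job is handed in when it is done.

Besides the shell and the picture viewer there is one more tool, called after "Request:" as name(argument=value, ...) on one line, values as JSON. jog_arm: Moves the arm, as the interface text tells. Its arguments: {"type":"object","properties":{"commands":{"type":"array","items":{"type":"array","items":{"type":"number"}}},"newtons":{"type":"number"}},"required":["commands"]}

```bash
ls; mkdir -p pics; python3 - <<'E'
from plant import sense, viewer, arm, regions_of, landmark_of
import cv2, numpy as np
s=sense(); print({k:np.round(v,3) for k,v in s.items()})
print(arm.grip_point_offset)
for n in("scene","top"):
    im=viewer.capture(n); cv2.imwrite(f"pics/{n}0.png",im[:,:,::-1])
    print(n,viewer.camera_params(n))
    for t in ["tray_grip","door_tab","tray_lip","tray","base_tray","dreidel","matchbox","bowl_rim","bowl"] if n=="top" else ["tray_grip","door_tab","tray_lip","bowl_rim"]:
        print(t,[(round(d['score'],2),np.round(d['position'],3).tolist()) for d in landmark_of(t,n)])
print(sense()['clock'])
E
```

```text
pics
{'clock': np.float64(0.0), 'q': array([-1.216,  0.492,  1.559,  0.   ,  1.092, -0.106]), 'qvel': array([ 0.   , -0.001, -0.001,  0.   , -0.001, -0.001]), 'joint_efforts': array([-2.0000e-03, -6.1264e+01, -2.5818e+01,  6.9000e-02,  4.8000e-02,
       -0.0000e+00]), 'ee_pos': array([ 0.278, -0.56 ,  0.214]), 'orientation': array([ 0.974,  0.228, -0.   , -0.001]), 'force': array([0.52 , 0.077, 0.038]), 'wrist_torque': array([-0.015, -0.049,  0.039]), 'gripper_width': np.float64(0.095)}
0.0188
scene {'mtx': array([[347.79317697,   0.        , 245.98230447],
       [  0.        , 347.79317697, 191.90260779],
       [  0.        ,   0.        ,   1.        ]]), 'distortion': array([0.01208854, 0.        , 0.        , 0.        , 0.        ]), 'position': array([1.15476291, 0.44483659, 1.00202037]), 'orientation': array([ 0.39639578,  0.84028403, -0.33045804, -0.16610424])}
tray_grip [(0.6, [0.562, 0.233, 0.174])]
door_tab [(0.55, [0.47, 0.209, 0.163])]
tray_lip [(0.63, [0.467, 0.195, 0.076])]
bowl_rim [(0.82, [0.502, -0.186, 0.062]), (0.71, [0.295, -0.184, 0.061]), (0.59, [0.38, 0.011
[... 197 characters left out ...]
        ]]), 'distortion': array([0.02545762, 0.        , 0.        , 0.        , 0.        ]), 'position': array([ 0.23676857, -0.05554412,  1.48809051]), 'orientation': array([-0.7006319 ,  0.70773029, -0.06731259,  0.06084242])}
tray_grip [(0.85, [0.562, 0.235, 0.175]), (0.61, [0.562, 0.231, 0.07])]
door_tab [(0.6, [0.684, -0.134, -0.003]), (0.55, [0.474, 0.209, 0.16])]
tray_lip [(0.59, [0.47, 0.198, 0.072])]
tray [(0.63, [0.562, 0.231, 0.071])]
base_tray []
dreidel []
matchbox []
bowl_rim [(0.95, [0.463, -0.611, 0.062]), (0.78, [0.505, -0.182, 0.063]), (0.56, [0.377, 0.016, 0.064])]
bowl [(0.92, [0.376, 0.015, -0.001]), (0.66, [0.461, -0.616, 0.004]), (0.6, [0.503, -0.181, -0.002])]
0.75
```

View pics/scene0.png

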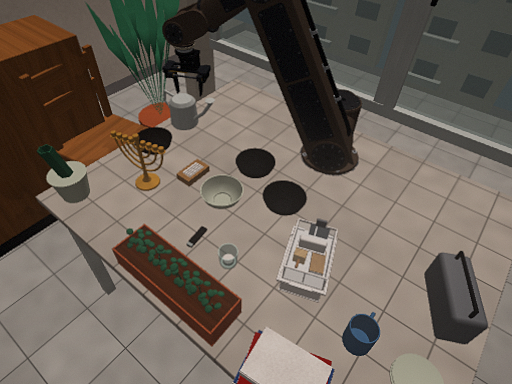

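View pics/top0.png

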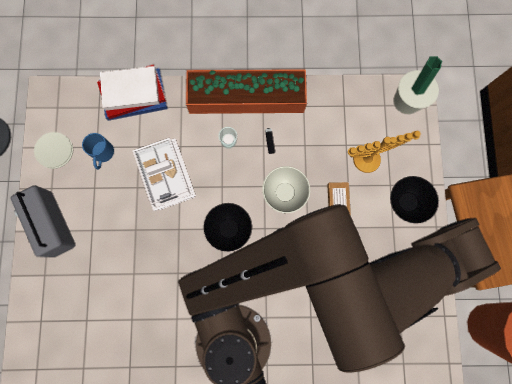

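```bash
cat > h.py <<'E'
import numpy as np, cv2
from scipy.spatial.transform import Rotation as R
from plant import sense, viewer, arm, regions_of, landmark_of
def proj(n,P):
    c=viewer.camera_params(n); Rw=R.from_quat(c['orientation']).as_matrix()
    Pc=(np.atleast_2d(P)-c['position'])@Rw
    return cv2.projectPoints(Pc,np.zeros(3),np.zeros(3),c['mtx'],c['distortion'])[0][:,0]
def unproj(n,px,z):
    c=viewer.camera_params(n); Rw=R.from_quat(c['orientation']).as_matrix()
    u=cv2.undistortPoints(np.array(px,float).reshape(-1,1,2),c['mtx'],c['distortion'])[:,0]
    d=np.c_[u,np.ones(len(u))]@Rw.T
    return c['position']+d*((z-c['position'][2])/d[:,2])[:,None]
def crop(im,x0,x1,y0,y1,f,name):
    cv2.imwrite(name,cv2.resize(im[y0:y1,x0:x1,::-1],None,fx=f,fy=f,interpolation=cv2.INTER_CUBIC))
E
python3 - <<'E'
from h import *
a=cv2.imread("pics/top0.png")[:,:,::-1];b=cv2.imread("pics/scene0.png")[:,:,::-1]
crop(a,125,205,130,215,6,"pics/c1.png");crop(b,265,350,210,305,6,"pics/c2.png");crop(a,195,355,120,255,4,"pics/c3.png")
E
```

```text
(no output)
```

View pics/c1.png

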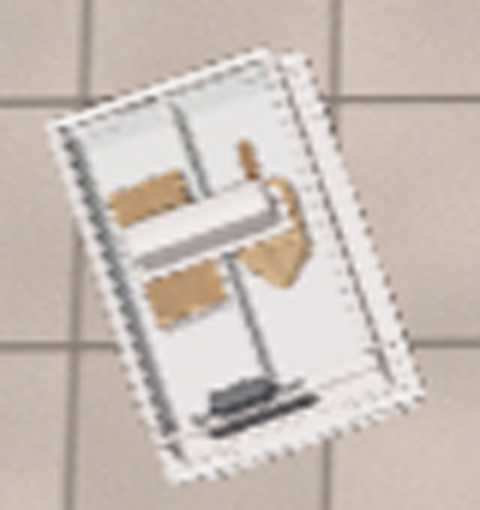

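View pics/c2.png

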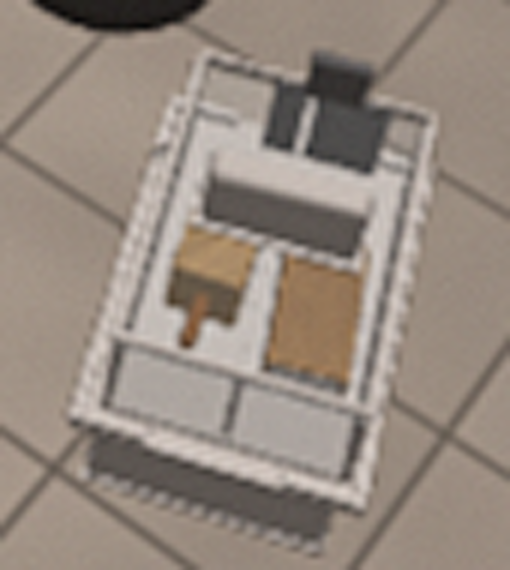

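View pics/c3.png

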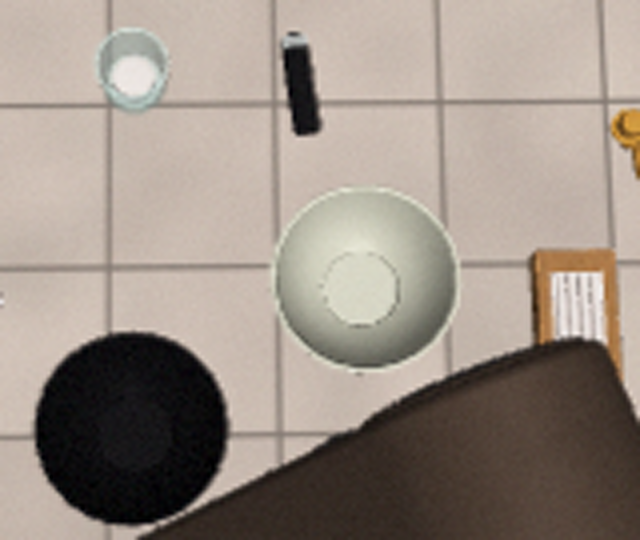

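```bash
cat >> h.py <<'E'
def wire(im,n,o,yaw,f=1,off=(0,0),door=0.01,col=(255,0,0)):
    def T(p):
        p=np.array(p,float)/1000; c,s=np.cos(yaw),np.sin(yaw)
        return np.c_[o[0]+c*p[:,0]-s*p[:,1],o[1]+s*p[:,0]+c*p[:,1],o[2]+p[:,2]]
    def box(x0,x1,y0,y1,z):
        q=(proj(n,T([[x0,y0,z],[x1,y0,z],[x1,y1,z],[x0,y1,z]]))-off+.5)*f
        cv2.polylines(im,[np.round(q).astype(int)],True,col,1)
    box(-100,90,-62,62,62); box(-10,10,-40,40,104); d=door*1000; box(-99,-89,d-16,d+16,90)
E
python3 - <<'E'
from h import *
for k,(n,x0,x1,y0,y1) in enumerate([("top",125,205,130,215),("scene",265,350,210,305)]):
    b=cv2.imread(f"pics/{n}0.png")[:,:,::-1]
    im=np.ascontiguousarray(cv2.resize(b[y0:y1,x0:x1],None,fx=6,fy=6,interpolation=cv2.INTER_CUBIC))
    wire(im,n,(0.562,0.233,0.070),np.radians(20),6,(x0,y0))
    cv2.imwrite(f"pics/w{k}.png",im[:,:,::-1])
for t in ["menorah","tealight_glass","lighter","candle_box","mug"]:
    print(t,[(round(d['score'],2),np.round(d['position'],3).tolist()) for d in landmark_of(t,"top")])
print(proj("top",[[.503,-.183,.062],[.377,.015,.062],[.463,-.612,.062],[.295,-.184,.062]]).round())
E
cd pics; python3 -c "
import cv2,numpy as np
a=cv2.imread('w0.png');b=cv2.imread('w1.png');h=570
c=np.zeros((h,1000,3),'uint8');c[:a.shape[0],:480]=a;c[:,490:]=b;cv2.imwrite('w.png',cv2.resize(c,(800,456)))"
```

```text
menorah [(0.71, [0.617, -0.48, -0.001]), (0.59, [0.506, -0.186, 0.063])]
tealight_glass [(0.9, [0.701, 0.014, 0.001])]
lighter [(0.47, [0.685, -0.136, -0.002])]
candle_box [(0.94, [0.472, -0.364, -0.002])]
mug [(0.78, [0.66, 0.465, -0.004]), (0.16, [0.502, -0.179, -0.001])]
[[286. 189.]
 [228. 227.]
 [414. 199.]
 [288. 251.]]
```

View pics/w.png

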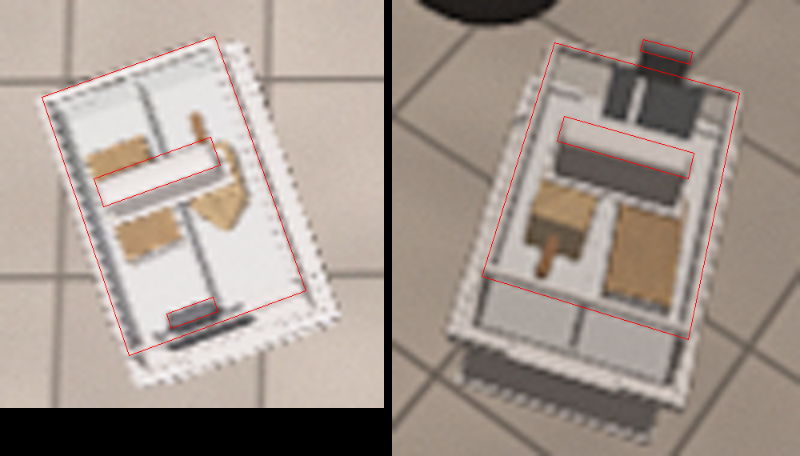

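```bash
cat >> h.py <<'E'
M=np.array([[0,1,0],[1,0,0],[0,0,-1.]])  # cols: tool axes in tray frame
def Rt(yaw,tilt): return R.from_euler('z',yaw,degrees=True).as_matrix()@R.from_euler('y',-tilt,degrees=True).as_matrix()
def delta(p,yaw,tilt,s=None):
    s=s or sense(); R0=R.from_quat(s['orientation']).as_matrix()
    d=R0.T@(np.array(p)-s['ee_pos'])*100; w=R.from_matrix(R0.T@Rt(yaw,tilt)@M).as_rotvec(degrees=True)
    return np.r_[d,w].round(2).tolist()
def trayTCP(lip,yaw,tilt,tz=68,L=(-100,-30,4),gx=0):
    return np.array(lip)+Rt(yaw,tilt)@((np.array([gx,0,tz])-np.array(L))/1000)
def st():
    s=sense(); R0=R.from_quat(s['orientation']).as_matrix()@M.T
    print('t',round(float(s['clock']),2),'p',s['ee_pos'].round(4),'yaw',np.degrees(np.arctan2(R0[1,0],R0[0,0])).round(2),'tilt',np.degrees(np.arcsin(R0[2,0])).round(2),'q',s['q'].round(3),'F',s['force'].round(2),'w',round(float(s['gripper_width']),4))
E
python3 - <<'E'
from h import *
st()
y=-20
lip=np.array([.503,-.183,.082])+.035*np.array([np.cos(np.radians(y)),np.sin(np.radians(y)),0])
p=trayTCP(lip,y,40); print(p, delta(p,y,40)); p[2]+=.1; print(delta(p,y,0))
E
```

```text
t 1.0 p [ 0.2779 -0.5598  0.2147] yaw -63.6 tilt 0.01 q [-1.216  0.491  1.559 -0.     1.092 -0.106] F [-0.51 -0.02 -0.05] w 0.0953
[ 0.57947702 -0.17891003  0.19530561] [43.95, -20.71, 1.93, -38.01, 15.21, -41.78]
[43.95, -20.71, -8.07, 0.01, 0.01, -43.6]
```

Request:
jog_arm(commands=[[-1,44,-20.7,-5,-38,15.2,-41.8],[-1,44,-20.7,-5,-38,15.2,-41.8],[-1,44,-20.7,-5,-38,15.2,-41.8],[-1,44,-20.7,-5,-38,15.2,-41.8],[-1,44,-20.7,-5,-38,15.2,-41.8],[-1,44,-20.7,-5,-38,15.2,-41.8],[-1,44,-20.7,-5,-38,15.2,-41.8],[-1,44,-20.7,-5,-38,15.2,-41.8]])

```text
clock: 1.8
ee_pos: [0.5088, -0.2701, 0.2529]
orientation: [0.769, 0.54, 0.196, 0.281]
force: [1.2, -1.0, -0.5]
gripper_width: 0.0947
```

```bash
python3 - <<'E'
from h import *
st()
y=-20
lip=np.array([.503,-.183,.082])+.035*np.array([np.cos(np.radians(y)),np.sin(np.radians(y)),0])
p=trayTCP(lip,y,40); print(p, delta(p,y,40))
E
```

```text
t 1.8 p [ 0.5088 -0.2701  0.2529] yaw -19.78 tilt 40.08 q [-0.711  0.213  2.099  0.965  0.28  -1.231] F [ 1.22 -1.01 -0.46] w 0.0947
[ 0.57947702 -0.17891003  0.19530561] [10.99, -0.98, 6.66, 0.08, 0.06, 0.17]
```

Request:
jog_arm(commands=[[-1,11,-1,6.7,0,0,0],[-1,11,-1,6.7,0,0,0],[-1,11,-1,6.7,0,0,0],[-1,11,-1,6.7,0,0,0],[-1,11,-1,6.7,0,0,0],[-1,11,-1,6.7,0,0,0],[-1,11,-1,6.7,0,0,0],[-1,11,-1,6.7,0,0,0]])

```text
clock: 2.6
ee_pos: [0.5787, -0.1809, 0.1946]
orientation: [0.769, 0.54, 0.199, 0.28]
force: [0.1, -0.5, -0.0]
gripper_width: 0.095
```

```bash
python3 - <<'E'
from h import *
st()
print(delta([.5614,.2327,.24],20,0))
E
```

```text
t 2.6 p [ 0.5787 -0.1809  0.1946] yaw -19.99 tilt 40.11 q [-0.441  0.348  2.11   1.788  0.065 -1.858] F [ 0.13 -0.51 -0.04] w 0.095
[38.34, -9.13, -13.45, 38.53, 13.74, -38.22]
```

```bash
cat > kin.py <<'E'
from h import *
from scipy.optimize import least_squares
def ori(q,s4=1,s6=1):
    return (R.from_euler('z',q[0])*R.from_euler('y',q[1]+q[2])*R.from_euler('z',s4*q[3])*R.from_euler('y',q[4])*R.from_euler('z',s6*q[5]))
def fk(q,P,s4=1):
    a,b,h,L1,L2,e,t=P
    w=R.from_euler('z',q[0]).apply([a,b,h])
    r1=R.from_euler('z',q[0])*R.from_euler('y',q[1]); w=w+r1.apply([0,0,L1])
    r2=r1*R.from_euler('y',q[2]); w=w+r2.apply([e,0,L2])
    return w+ori(q).apply([0,0,t])
S=[([-1.216,0.491,1.559,0,1.092,-0.106],[.2779,-.5598,.2147],[.974,.228,0,-.001]),
([-0.711,0.213,2.099,0.965,0.28,-1.231],[.5088,-.2701,.2529],[.769,.54,.196,.281]),
([-0.441,0.348,2.11,1.788,0.065,-1.858],[.5787,-.1809,.1946],[.769,.54,.199,.280])]
E
python3 - <<'E'
from kin import *
for s4 in(1,-1):
  for s6 in (1,-1):
    C=[(ori(q,s4,s6).inv()*R.from_quat(o)).as_rotvec().round(3) for q,p,o in S]; print(s4,s6,C)
f=lambda P:np.concatenate([fk(q,P)-p for q,p,o in S]+[np.array([P[5]*.01,P[0]*.01])])
r=least_squares(f,[0,0.06,.2,.6,.6,0,.3]); print(r.x.round(3),r.fun.round(4))
E
```

```text
1 1 [array([1.000e-03, 2.000e-03, 1.572e+00]), array([-0.000e+00,  1.000e-03,  1.571e+00]), array([-0.002,  0.   ,  1.569])]
1 -1 [array([1.00e-03, 1.00e-03, 1.36e+00]), array([ 0.001,  0.   , -0.891]), array([ 1.000e-03,  2.000e-03, -2.147e+00])]
-1 1 [array([1.000e-03, 2.000e-03, 1.572e+00]), array([ 0.588,  0.28 , -2.752]), array([ 0.064,  0.119, -1.135])]
-1 -1 [array([1.00e-03, 1.00e-03, 1.36e+00]), array([-0.338,  0.339,  0.983]), array([-0.1  ,  0.098,  1.428])]
[0.003 0.066 0.193 0.585 0.408 0.042 0.27 ] [ 0.0001  0.      0.      0.      0.     -0.     -0.     -0.0001  0.
  0.0004  0.    ]
```

```bash
cat >> kin.py <<'E'
P0=least_squares(lambda P:np.concatenate([fk(q,P)-p for q,p,o in S]+[np.array([P[5]*.01,P[0]*.01])]),[0,0.06,.2,.6,.6,0,.3]).x
lo=[-3.1,-.84,.05,-1.13,.06,-2.69];hi=[3.1,2.19,2.79,4.28,2.93,2.69]
def ik(p,Rm,q0):
    C=R.from_euler('z',np.pi/2)
    f=lambda q:np.r_[(fk(q,P0)-p)*5,((ori(q)*C).inv()*R.from_matrix(Rm)).as_rotvec()]
    r=least_squares(f,np.clip(q0,np.array(lo)+1e-3,np.array(hi)-1e-3),bounds=(lo,hi)); return r.x,np.abs(r.fun).max()
E
python3 - <<'E'
from kin import *
for y in range(-100,121,20):
    lip0=np.array([.503,-.183,.082])+.035*np.array([np.cos(np.radians(y)),np.sin(np.radians(y)),0])
    print('yaw',y)
    q=np.array([-.4,.4,1.9,0,.8,-.4-np.radians(y)])
    for t in (0,10,20,30,40,43):
        q,e=ik(trayTCP(lip0,y,t),Rt(y,t)@M,q)
        print(t,q.round(2),'err',round(e,4), trayTCP(lip0,y,t).round(3) if t in(0,40) else '')
E
```

```text
yaw -100
0 [-0.67  0.53  1.69  0.    0.92  1.07] err 0.0 [ 0.509 -0.321  0.146]
10 [-0.58  0.49  1.73 -0.21  0.86  1.3 ] err 0.0 
20 [-0.48  0.47  1.77 -0.45  0.85  1.55] err 0.0 
30 [-0.38  0.47  1.8  -0.68  0.89  1.81] err 0.0 
40 [-0.28  0.49  1.82 -0.89  0.97  2.05] err 0.0 [ 0.52  -0.258  0.195]
43 [-0.25  0.51  1.82 -0.94  1.    2.11] err 0.0 
yaw -80
0 [-0.61  0.58  1.6  -0.    0.96  0.78] err 0.0 [ 0.556 -0.311  0.146]
10 [-0.54  0.52  1.68 -0.18  0.83  0.97] err 0.0 
20 [-0.46  0.47  1.76 -0.42  0.74  1.22] err 0.0 
30 [-0.37  0.45  1.84 -0.73  0.7   1.55] err 0.0 
40 [-0.28  0.45  1.91 -1.04  0.74  1.9 ] err 0.0 [ 0.545 -0.247  0.195]
43 [-0.25  0.46  1.93 -1.12  0.76  2.  ] err 0.0 
yaw -60
0 [-0.55  0.61  1.54 -0.    0.99  0.5 ] err 0.0 [ 0.596 -0.285  0.146]
10 [-0.5   0.53  1.65 -0.13  0.81  0.63] err 0.0 
20 [-0.44  0.47  1.77 -0.33  0.64  0.85] err 0.0 
30 [-0.38  0.43  1.88 -0.69  0.51  1.23] err 0.0 
40 [-0.3   0.4   1.98 -1.13  0.49  1.7 ] err 0.0196 [ 0.564 -0.229  0.195]
43 [-0.29  0.4   1.98 -1.13  0.52  1.71] err 0.0641 
yaw -40
0 [-0.47  0.63  1.5   0.    1.01
[... 2432 characters left out ...]
0.27  0.35  2.05  0.    0.75 -2.01] err 0.0 [ 0.45  -0.055  0.146]
10 [-0.38  0.35  1.99  0.19  0.9  -2.25] err 0.0 
20 [-0.49  0.39  1.92  0.31  1.07 -2.41] err 0.0 
30 [-0.57  0.44  1.85  0.4   1.25 -2.52] err 0.0 
40 [-0.65  0.51  1.79  0.46  1.41 -2.6 ] err 0.0 [ 0.461 -0.119  0.195]
43 [-0.67  0.53  1.77  0.47  1.46 -2.62] err 0.0 
yaw 120
0 [-0.35  0.3   2.13 -0.    0.71 -2.45] err 0.0 [ 0.41  -0.081  0.146]
10 [-0.44  0.33  2.02  0.12  0.93 -2.61] err 0.0 
20 [-0.5   0.39  1.91  0.19  1.15 -2.69] err 0.0101 
30 [-0.54  0.46  1.8   0.22  1.35 -2.69] err 0.0528 
40 [-0.58  0.55  1.69  0.25  1.54 -2.69] err 0.0925 [ 0.442 -0.137  0.195]
43 [-0.6   0.57  1.66  0.27  1.6  -2.69] err 0.1027
```

```bash
cat >> h.py <<'E'
O=np.array([.562,.233,.070])
def tp(x,y,z,yaw=20,o=None):
    return (O if o is None else o)+Rt(yaw,0)@(np.array([x,y,z])/1000)
E
python3 - <<'E'
from h import *
print(tp(-94,10,150),delta(tp(-94,10,150),20,0))
E
```

```text
[0.47024869 0.21024703 0.22      ] [33.13, -16.38, -16.97, 38.53, 13.74, -38.22]
```

Request:
jog_arm(commands=[[-0.2,33.1,-16.4,-17,38.5,13.7,-38.2],[-0.2,33.1,-16.4,-17,38.5,13.7,-38.2],[-0.2,33.1,-16.4,-17,38.5,13.7,-38.2],[-0.2,33.1,-16.4,-17,38.5,13.7,-38.2],[-0.2,33.1,-16.4,-17,38.5,13.7,-38.2],[-0.2,33.1,-16.4,-17,38.5,13.7,-38.2],[-0.2,33.1,-16.4,-17,38.5,13.7,-38.2],[-0.2,33.1,-16.4,-17,38.5,13.7,-38.2]])

```text
clock: 3.4
ee_pos: [0.5407, 0.0123, 0.2095]
orientation: [0.675, 0.717, 0.121, 0.124]
force: [0.8, 0.6, 0.3]
gripper_width: 0.057
```

```bash
python3 - <<'E'
from h import *
st()
print(delta(tp(-94,10,150),20,0))
E
```

```text
t 3.4 p [0.5407 0.0123 0.2095] yaw 3.59 tilt 19.92 q [-0.124  0.27   2.     0.095  0.529 -0.257] F [0.83 0.65 0.27] w 0.057
[20.15, -5.09, -3.28, 19.66, 3.74, -16.4]
```

Request:
jog_arm(commands=[[-0.2,20.1,-5.1,-3.3,19.7,3.7,-16.4],[-0.2,20.1,-5.1,-3.3,19.7,3.7,-16.4],[-0.2,20.1,-5.1,-3.3,19.7,3.7,-16.4],[-0.2,20.1,-5.1,-3.3,19.7,3.7,-16.4],[-0.2,20.1,-5.1,-3.3,19.7,3.7,-16.4],[-0.2,20.1,-5.1,-3.3,19.7,3.7,-16.4],[-0.2,20.1,-5.1,-3.3,19.7,3.7,-16.4],[-0.2,20.1,-5.1,-3.3,19.7,3.7,-16.4]])

```text
clock: 4.2
ee_pos: [0.4712, 0.2091, 0.2203]
orientation: [0.574, 0.819, 0.002, 0.001]
force: [0.3, -0.2, 0.5]
gripper_width: 0.057
```

```bash
python3 - <<'E'
from h import *
st()
print(delta(tp(-94,10,70),20,0))
im=viewer.capture("scene"); crop(im,250,390,180,300,5,"pics/d1.png")
E
```

```text
t 4.2 p [0.4712 0.2091 0.2203] yaw 19.95 tilt 0.23 q [ 0.289  0.328  1.819  0.002  0.991 -0.061] F [ 0.35 -0.24  0.45] w 0.057
[0.13, -0.09, 8.03, 0.23, -0.08, -0.05]
```

View pics/d1.png

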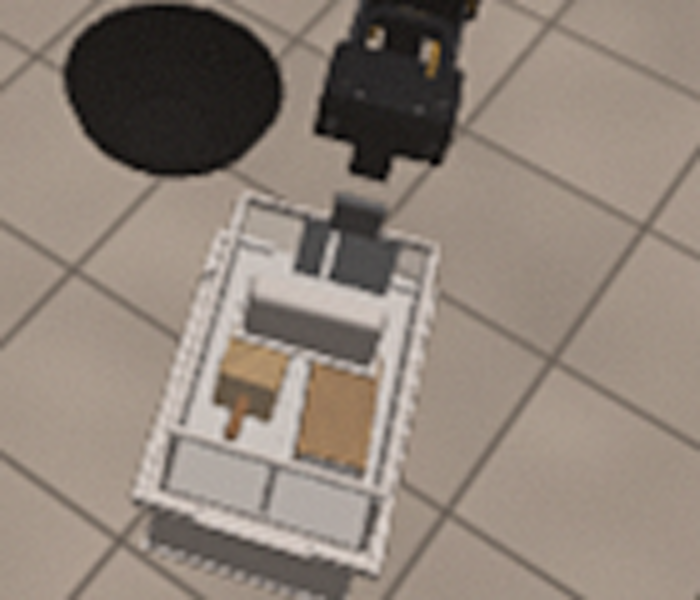

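Request:
jog_arm(commands=[[-0.2,0.1,-0.1,3,0.2,0,0],[-0.2,0.1,-0.1,6,0.2,0,0],[-0.2,0.1,-0.1,7.6,0.2,0,0],[-0.2,0.1,-0.1,8,0.2,0,0],[1,0.1,-0.1,8,0.2,0,0],[1,0.1,-0.1,8,0.2,0,0],[1,0.1,-0.1,8,0.2,0,0],[1,0.1,-0.1,8,0.2,0,0]], newtons=6)

```text
clock: 5.05
ee_pos: [0.47, 0.2114, 0.141]
orientation: [0.573, 0.819, 0.001, -0.0]
force: [0.4, 0.0, 0.4]
gripper_width: 0.0307
```

```bash
python3 - <<'E'
from h import *
st()
E
```

```text
t 5.05 p [0.47   0.2114 0.141 ] yaw 20.06 tilt 0.1 q [ 0.294  0.431  1.909  0.003  0.8   -0.058] F [0.43 0.03 0.44] w 0.0307
```

Request:
jog_arm(commands=[[1,0,0,0,0,0,0],[1,0,0,0,0,0,0],[1,0,0,0,0,0,0],[1,0.5,0,0,0,0,0],[1,1,0,0,0,0,0],[1,1.5,0,0,0,0,0],[1,1.8,0,0,0,0,0],[1,1.8,0,0,0,0,0]])

```text
clock: 5.85
ee_pos: [0.4633, 0.2289, 0.1404]
orientation: [0.573, 0.82, 0.001, -0.001]
force: [-3.0, -0.1, 5.6]
gripper_width: 0.0104
```

```bash
python3 - <<'E'
from h import *
st()
E
```

```text
t 5.85 p [0.4633 0.2289 0.1404] yaw 20.1 tilt 0.03 q [ 0.33   0.434  1.905  0.003  0.801 -0.023] F [-2.96 -0.12  5.65] w 0.0104
```

Request:
jog_arm(commands=[[1,0.1,0,0,0,0,0],[1,0.2,0,0,0,0,0],[1,0.3,0,0,0,0,0],[1,0.4,0,0,0,0,0],[1,0.4,0,0,0,0,0],[1,0.4,0,0,0,0,0],[1,0.4,0,0,0,0,0],[1,0.4,0,0,0,0,0]])

```text
clock: 6.65
ee_pos: [0.4624, 0.2321, 0.1404]
orientation: [0.573, 0.819, 0.001, -0.0]
force: [1.9, -3.9, 4.1]
gripper_width: 0.0104
```

```bash
python3 - <<'E'
from h import *
st()
im=viewer.capture("scene"); crop(im,250,390,180,300,5,"pics/d2.png")
im=viewer.capture("top"); crop(im,110,210,120,220,5,"pics/d3.png")
E
```

```text
t 6.65 p [0.4624 0.2321 0.1404] yaw 20.06 tilt 0.06 q [ 0.337  0.435  1.904  0.003  0.801 -0.015] F [ 1.94 -3.94  4.13] w 0.0104
```

View pics/d2.png

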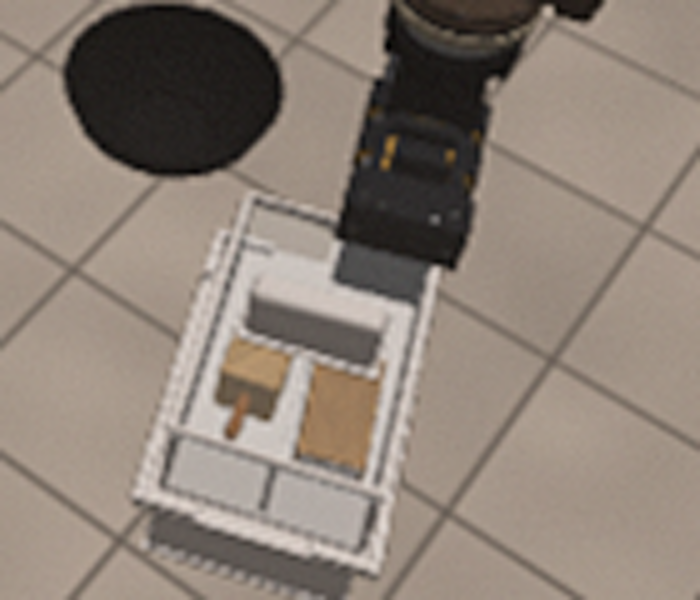

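View pics/d3.png

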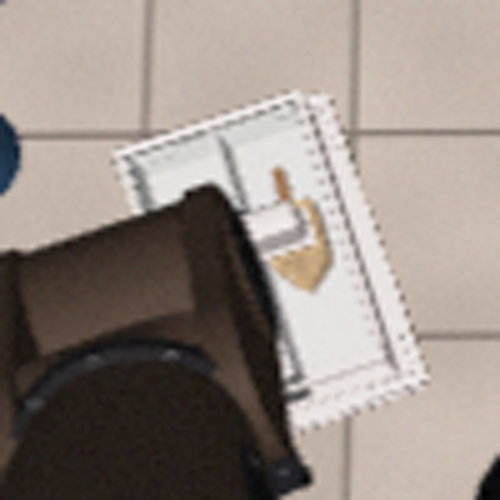

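Request:
jog_arm(commands=[[-0.2,0.4,0,0,0,0,0],[-0.2,0.4,0,0,0,0,0],[-0.2,0.4,0,0,0,0,0],[-0.2,0.4,0,0,0,0,0],[-0.2,0,0,-5,0,0,0],[-0.2,-8,0,-10,0,0,0],[-0.2,-14,0,-10,0,0,0],[-0.2,-17,0,-10,0,0,0]])

```text
clock: 7.55
ee_pos: [0.5109, 0.0989, 0.237]
orientation: [0.572, 0.82, 0.001, 0.0]
force: [0.2, 0.3, 0.6]
gripper_width: 0.0568
```

```bash
python3 - <<'E'
from h import *
st()
out=[]
for n,x0,x1,y0,y1 in [("top",125,205,130,215),("scene",265,350,210,305)]:
    b=viewer.capture(n); cv2.imwrite(f"pics/{n}1.png",b[:,:,::-1])
    for t in ["tray_grip","tray_lip","door_tab","dreidel","matchbox"]: print(n,t,[(round(d['score'],2),np.round(d['position'],3).tolist()) for d in landmark_of(t,n)])
    im=np.ascontiguousarray(cv2.resize(b[y0:y1,x0:x1],None,fx=6,fy=6,interpolation=cv2.INTER_CUBIC))
    wire(im,n,(0.562,0.233,0.070),np.radians(20),6,(x0,y0),door=.029)
    out.append(cv2.copyMakeBorder(im,0,570-im.shape[0],0,0,cv2.BORDER_CONSTANT))
cv2.imwrite("pics/w2.png",cv2.resize(np.hstack(out),(800,461))[:,:,::-1])
E
```

```text
t 7.55 p [0.5109 0.0989 0.237 ] yaw 20.15 tilt 0.15 q [ 0.063  0.317  1.785  0.002  1.038 -0.29 ] F [0.16 0.3  0.62] w 0.0568
top tray_grip [(0.61, [0.563, 0.236, 0.174])]
top tray_lip []
top door_tab [(0.57, [0.471, -0.367, -0.0])]
top dreidel [(0.43, [0.561, 0.233, 0.172])]
top matchbox []
scene tray_grip [(0.7, [0.562, 0.234, 0.172])]
scene tray_lip [(0.67, [0.466, 0.199, 0.076]), (0.31, [0.656, 0.465, 0.001])]
scene door_tab [(0.5, [0.465, 0.229, 0.165])]
scene dreidel []
scene matchbox []
```

View pics/w2.png

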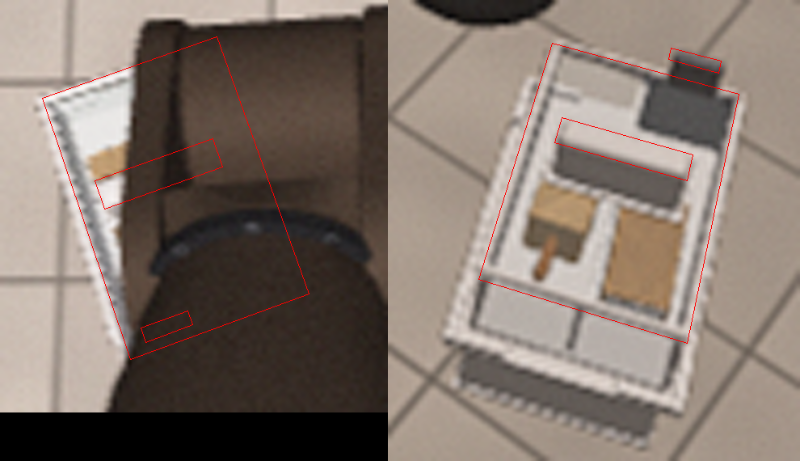

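```bash
python3 - <<'E'
from h import *
st();o=O+[0,.001,0]
print(delta(tp(0,0,130,o=o),20,0));print(delta(tp(0,0,68,o=o),20,0))
E
```

```text
t 8.15 p [0.5101 0.1008 0.2355] yaw 20.14 tilt 0.02 q [ 0.067  0.319  1.786  0.002  1.036 -0.286] F [-0.36 -0.35  0.34] w 0.0567
[10.72, 9.46, 3.57, 0.01, -0.11, 0.14]
[10.7, 9.46, 9.77, 0.01, -0.11, 0.14]
```

Request:
jog_arm(commands=[[-0.2,5,4.5,0,0,0,0],[-0.2,8,7,0,0,0,0],[-0.2,10.7,9.5,1,0,-0.1,0.1],[-0.2,10.7,9.5,3,0,-0.1,0.1],[-0.2,10.7,9.5,5.5,0,-0.1,0.1],[-0.2,10.7,9.5,8,0,-0.1,0.1],[-0.2,10.7,9.5,9.7,0,-0.1,0.1],[-0.2,10.7,9.5,9.7,0,-0.1,0.1]])

```text
clock: 8.95
ee_pos: [0.5617, 0.2334, 0.1366]
orientation: [0.574, 0.819, -0.001, -0.001]
force: [-0.8, 0.4, -0.1]
gripper_width: 0.0569
```

```bash
python3 - <<'E'
from h import *
st();o=O+[0,.001,0]
print(delta(tp(0,0,68,o=o),20,0))
E
```

```text
t 8.95 p [0.5617 0.2334 0.1366] yaw 20.0 tilt -0.21 q [ 0.285  0.554  1.681  0.     0.91  -0.064] F [-0.79  0.44 -0.13] w 0.0569
[0.05, 0.05, -0.14, -0.21, -0.02, 0.0]
```

Close, gripping first at 40 N.

Request:
jog_arm(commands=[[1,0,0,-0.1,0,0,0],[1,0,0,-0.1,0,0,0],[1,0,0,-0.1,0,0,0],[1,0,0,-0.1,0,0,0],[1,0,0,-0.1,0,0,0],[1,0,0,-0.1,0,0,0],[1,0,0,-0.1,0,0,0],[1,0,0,-0.1,0,0,0]], newtons=40)

```text
clock: 9.75
ee_pos: [0.5626, 0.2332, 0.1402]
orientation: [0.574, 0.819, 0.0, 0.0]
force: [-2.8, -1.5, 6.6]
gripper_width: 0.0197
```

```bash
python3 - <<'E'
from h import *
st()
E
```

```text
t 9.75 p [0.5626 0.2332 0.1402] yaw 19.97 tilt 0.0 q [ 0.285  0.549  1.679  0.     0.914 -0.064] F [-2.76 -1.5   6.58] w 0.0197
```

Request:
jog_arm(commands=[[1,0,0,-0.5,0,0,0],[1,0,0,-1.5,0,0,0],[1,0,0,-3,0,0,0],[1,0,0,-4.5,0,0,0],[1,0,0,-6.5,0,0,0],[1,0,0,-8.5,0,0,0],[1,0,0,-10,0,0,0],[1,0,0,-10,0,0,0]])

```text
clock: 10.55
ee_pos: [0.5635, 0.2335, 0.2422]
orientation: [0.574, 0.819, 0.002, 0.001]
force: [-0.2, 0.0, -3.5]
gripper_width: 0.0198
```

```bash
python3 - <<'E'
from h import *
st()
im=viewer.capture("scene"); crop(im,250,390,150,320,4,"pics/e1.png")
im=viewer.capture("top"); crop(im,110,240,110,240,4,"pics/e2.png")
y=40
lip=np.array([.503,-.183,.14])+.035*np.array([np.cos(np.radians(y)),np.sin(np.radians(y)),0])
p=trayTCP(lip,y,0,tz=70); print(p,delta(p,y,0))
E
```

```text
t 10.55 p [0.5635 0.2335 0.2422] yaw 19.97 tilt 0.24 q [ 0.285  0.442  1.566  0.     1.129 -0.064] F [-0.18  0.03 -3.49] w 0.0198
[ 0.58713237 -0.07324234  0.206     ] [-29.64, -8.16, 3.36, 0.02, 0.0, -20.03]
```

View pics/e1.png

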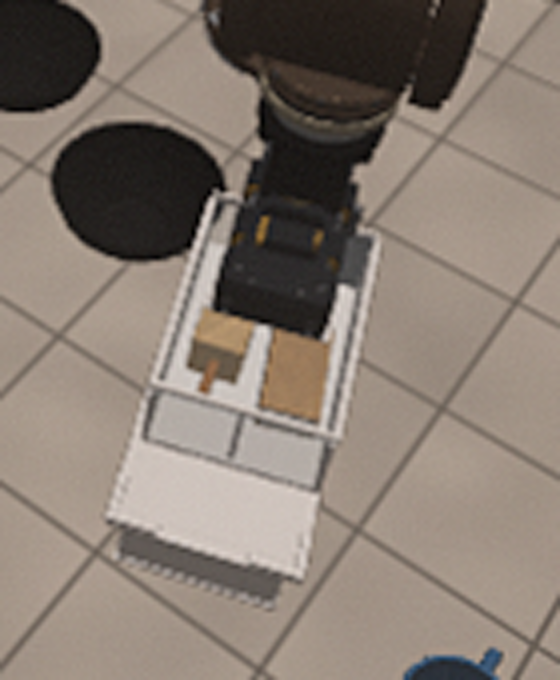

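View pics/e2.png

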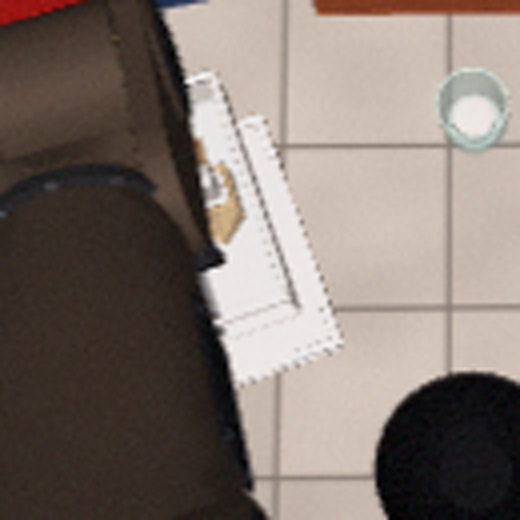

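Request:
jog_arm(commands=[[1,-1,-0.3,0,0,0,-1],[1,-3,-0.8,0,0,0,-2],[1,-6,-1.7,0,0,0,-4],[1,-9.5,-2.6,0,0,0,-7],[1,-13,-3.5,0,0,0,-9],[1,-16.5,-4.5,0.5,0,0,-11],[1,-20,-5.5,1,0,0,-13],[1,-23,-6.3,1.5,0,0,-15]])

```text
clock: 11.45
ee_pos: [0.5816, -0.0061, 0.2235]
orientation: [0.462, 0.887, -0.0, -0.001]
force: [0.7, 0.9, -4.6]
gripper_width: 0.02
```

```bash
python3 - <<'E'
from h import *
st()
y=40
lip=np.array([.503,-.183,.12])+.035*np.array([np.cos(np.radians(y)),np.sin(np.radians(y)),0])
p=trayTCP(lip,y,0,tz=70); print(p,delta(p,y,0))
E
```

```text
t 11.45 p [ 0.5816 -0.0061  0.2235] yaw 35.02 tilt -0.05 q [-0.124  0.421  1.656  0.     1.066 -0.736] F [ 0.74  0.92 -4.61] w 0.02
[ 0.58713237 -0.07324234  0.186     ] [-5.81, -3.4, 3.75, -0.05, -0.06, -4.98]
```

Request:
jog_arm(commands=[[1,-2.5,-1.5,1,0,0,-2],[1,-4,-2.4,2,0,0,-3.5],[1,-5.2,-3,3,0,0,-4.5],[1,-5.8,-3.4,3.7,0,0,-5],[1,-5.8,-3.4,3.7,0,0,-5],[1,-5.8,-3.4,3.7,0,0,-5],[1,-5.8,-3.4,3.7,0,0,-5],[1,-5.8,-3.4,3.7,0,0,-5]])

```text
clock: 12.25
ee_pos: [0.5876, -0.0708, 0.1882]
orientation: [0.423, 0.906, 0.0, 0.0]
force: [1.2, 1.0, -3.5]
gripper_width: 0.0198
```

```bash
cat > wt.py <<'E'
from h import *
st(); out=[]
s=sense(); Rm=R.from_quat(s['orientation']).as_matrix()@M.T
o=s['ee_pos']-Rm@np.array([0,0,.070]); print('origin',o.round(4))
for nm,L in (("lip",[-.1,-.03,.004]),("c+",[-.1,.062,0]),("c-",[-.1,-.062,0]),("b+",[.09,.062,0])): print(nm,(o+Rm@np.array(L)).round(3))
for n,x0,x1,y0,y1 in [("top",160,360,110,260),("scene",160,340,140,290)]:
    b=viewer.capture(n)
    im=np.ascontiguousarray(cv2.resize(b[y0:y1,x0:x1],None,fx=4,fy=4,interpolation=cv2.INTER_CUBIC))
    for z0 in (0,62):
        q=np.array([[-100,-62,z0],[90,-62,z0],[90,62,z0],[-100,62,z0]])/1000
        cv2.polylines(im,[np.round((proj(n,o+q@Rm.T)-[x0,y0]+.5)*4).astype(int)],True,(255,0,0),1)
    cv2.circle(im,tuple(int(v) for v in np.round((proj(n,o+Rm@np.array([-.1,-.03,.004]))[0]-[x0,y0]+.5)*4)),4,(0,255,0),-1)
    a=np.linspace(0,6.28,60); c=np.c_[.503+.082*np.cos(a),-.183+.082*np.sin(a),a*0+.062]
    cv2.polylines(im,[np.round((proj(n,c)-[x0,y0]+.5)*4).astype(int)],True,(0,0,255),1)
    out.append(im)
import sys
cv2.imwrite(sys.argv[1]+"t.png",out[0][:,:,::-1]);cv2.imwrite(sys.argv[1]+"s.png",out[1][:,:,::-1])
E
python3 wt.py pics/f1
```

```text
t 12.25 p [ 0.5876 -0.0708  0.1882] yaw 40.01 tilt 0.05 q [-0.232  0.471  1.674  0.     0.995 -0.93 ] F [ 1.19  1.03 -3.47] w 0.0198
origin [ 0.5877 -0.0708  0.1182]
lip [ 0.53  -0.158  0.122]
c+ [ 0.471 -0.088  0.118]
c- [ 0.551 -0.183  0.118]
b+ [0.617 0.035 0.118]
```

View pics/f1t.png

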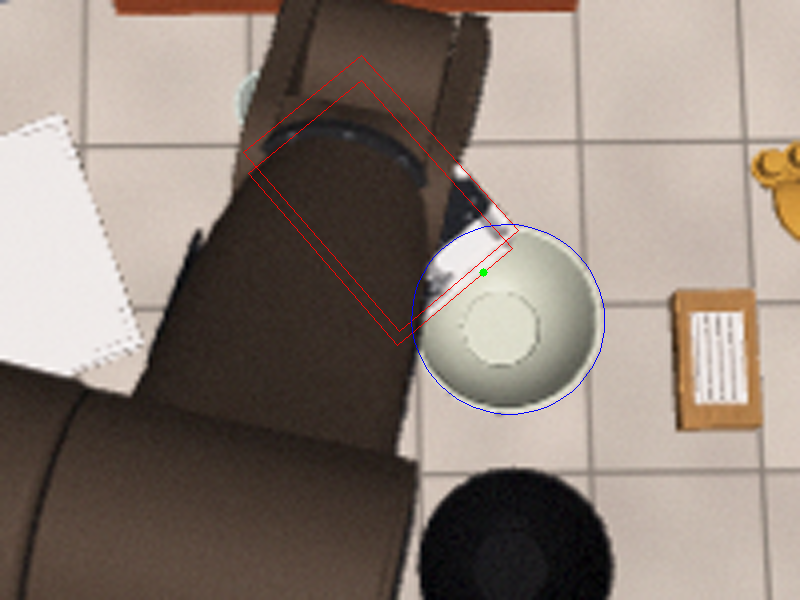

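View pics/f1s.png

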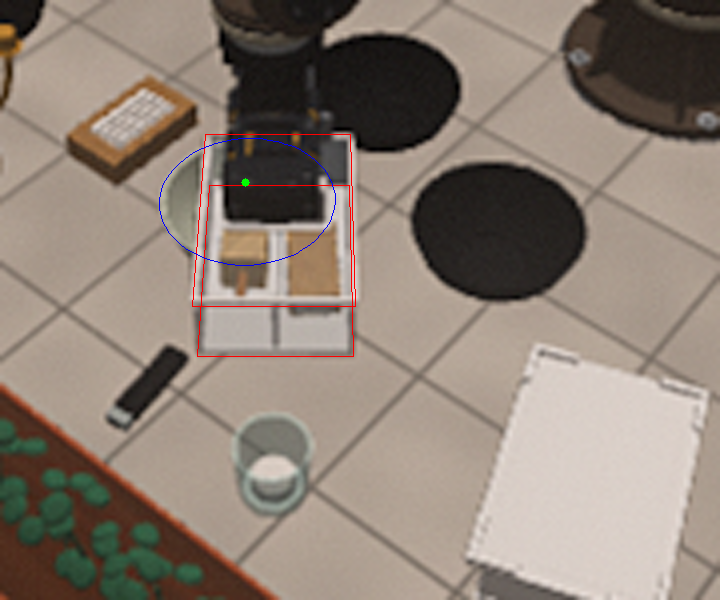

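```bash
python3 - <<'E'
from h import *
s=sense();y=40
lip=np.array([.503,-.183,.085])+.035*np.array([np.cos(np.radians(y)),np.sin(np.radians(y)),0])
for t in (0,5,10,15,20,25,30,35,40,41): print(t,delta(trayTCP(lip,y,t,tz=70),y,t,s))
E
```

```text
0 [-0.14, -0.19, 3.71, 0.04, 0.03, 0.0]
5 [-0.14, -0.8, 2.87, -4.96, 0.03, 0.01]
10 [-0.14, -1.48, 2.08, -9.96, 0.03, 0.01]
15 [-0.14, -2.23, 1.35, -14.96, 0.03, 0.01]
20 [-0.14, -3.04, 0.69, -19.96, 0.03, 0.01]
25 [-0.14, -3.91, 0.1, -24.96, 0.03, 0.01]
30 [-0.15, -4.82, -0.41, -29.96, 0.03, 0.01]
35 [-0.15, -5.78, -0.83, -34.96, 0.03, 0.01]
40 [-0.15, -6.76, -1.18, -39.96, 0.03, 0.01]
41 [-0.15, -6.97, -1.23, -40.96, 0.03, 0.01]
```

Request:
jog_arm(commands=[[1,-0.1,-0.1,1.5,0,0,0],[1,-0.1,-0.2,3,0,0,0],[1,-0.1,-0.2,3.7,0,0,0],[1,-0.1,-0.2,3.7,0,0,0],[1,-0.1,-0.8,2.9,-5,0,0],[1,-0.1,-1.5,2.1,-10,0,0],[1,-0.1,-2.2,1.4,-15,0,0],[1,-0.1,-3,0.7,-20,0,0]])

```text
clock: 13.15
ee_pos: [0.5655, -0.0916, 0.1823]
orientation: [0.416, 0.892, 0.159, 0.076]
force: [0.5, 0.7, -3.7]
gripper_width: 0.0204
```

```bash
python3 - <<'E'
from h import *
s=sense();y=40;st()
lip=np.array([.503,-.183,.085])+.035*np.array([np.cos(np.radians(y)),np.sin(np.radians(y)),0])
for t in (20,24,28,32,36,38,40): print(t,delta(trayTCP(lip,y,t,tz=70),y,t,s))
E
```

```text
t 13.15 p [ 0.5655 -0.0916  0.1823] yaw 40.06 tilt 20.26 q [-0.427  0.398  1.881  0.47   0.759 -1.453] F [ 0.47  0.71 -3.74] w 0.0204
20 [0.02, -0.06, 0.09, 0.26, 0.14, 0.05]
24 [0.02, -0.54, -0.59, -3.74, 0.14, 0.06]
28 [0.02, -1.07, -1.24, -7.74, 0.14, 0.06]
32 [0.01, -1.64, -1.85, -11.74, 0.13, 0.07]
36 [0.01, -2.25, -2.42, -15.74, 0.13, 0.07]
38 [0.01, -2.57, -2.69, -17.74, 0.13, 0.08]
40 [0.01, -2.9, -2.94, -19.74, 0.13, 0.08]
```

Request:
jog_arm(commands=[[1,0,-0.5,-0.6,-3.7,0.1,0],[1,0,-1.1,-1.2,-7.7,0.1,0],[1,0,-1.6,-1.8,-11.7,0.1,0],[1,0,-2.2,-2.4,-15.7,0.1,0],[1,0,-2.6,-2.7,-17.7,0.1,0],[1,0,-2.9,-2.9,-19.7,0.1,0],[1,0,-2.9,-2.9,-19.7,0.1,0],[1,0,-2.9,-2.9,-19.7,0.1,0]])

```text
clock: 13.95
ee_pos: [0.537, -0.1157, 0.1986]
orientation: [0.397, 0.853, 0.308, 0.143]
force: [0.8, 0.4, -3.8]
gripper_width: 0.0199
```

```bash
python3 wt.py pics/f2
```

```text
t 13.95 p [ 0.537  -0.1157  0.1986] yaw 40.0 tilt 39.68 q [-0.655  0.377  2.032  0.987  0.844 -2.079] F [ 0.78  0.45 -3.82] w 0.0199
origin [ 0.5712 -0.0869  0.1447]
lip [ 0.53  -0.161  0.084]
c+ [ 0.472 -0.089  0.081]
c- [ 0.552 -0.184  0.081]
b+ [0.584 0.005 0.202]
```

View pics/f2t.png

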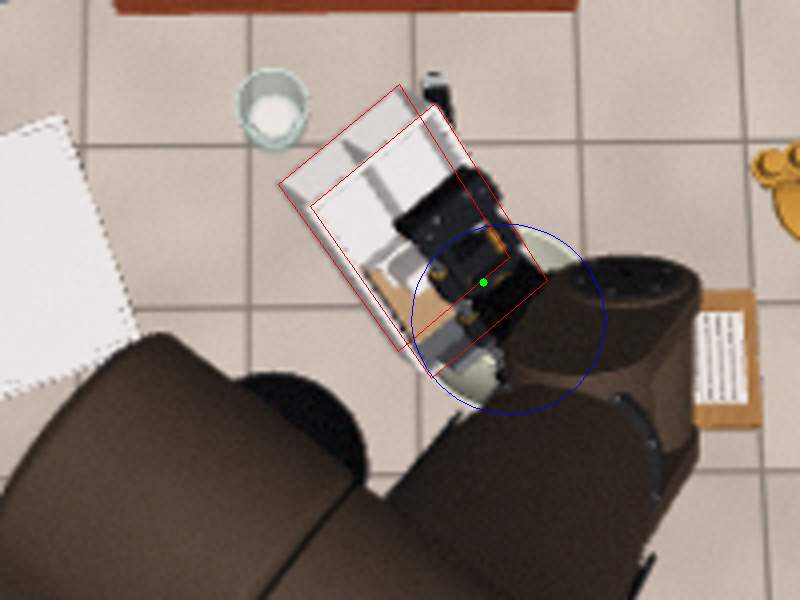

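View pics/f2s.png

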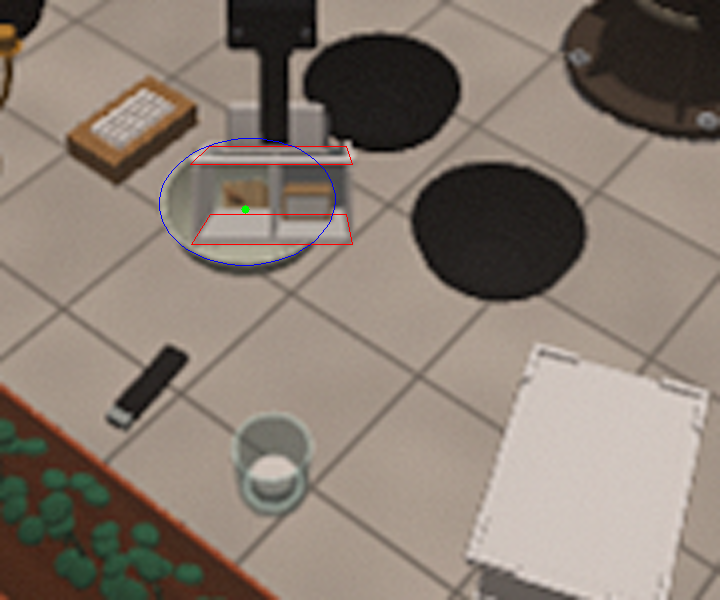

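Request:
jog_arm(commands=[[1,0,-0.1,0,-0.5,0,0],[1,0,-0.1,0,-0.5,0,0],[1,0,-0.1,0,-0.5,0,0],[1,0,-0.1,0,-0.5,0,0],[1,0,-0.1,0,-0.5,0,0],[1,0,-0.1,0,-0.5,0,0],[1,0,-0.1,0,-0.5,0,0],[1,0,-0.1,0,-0.5,0,0]])

```text
clock: 14.85
ee_pos: [0.5361, -0.1158, 0.1974]
orientation: [0.397, 0.851, 0.312, 0.145]
force: [0.3, -0.2, -3.6]
gripper_width: 0.0202
```

```bash
python3 wt.py pics/f3; python3 -c "
import cv2;a=cv2.imread('pics/f3s.png')[60:300,120:420];cv2.imwrite('pics/f3c.png',cv2.resize(a,None,fx=2,fy=2))"
```

```text
t 14.85 p [ 0.5361 -0.1158  0.1974] yaw 39.95 tilt 40.22 q [-0.661  0.38   2.037  1.001  0.848 -2.098] F [ 0.29 -0.2  -3.63] w 0.0202
origin [ 0.5707 -0.0867  0.144 ]
lip [ 0.529 -0.16   0.082]
c+ [ 0.472 -0.088  0.08 ]
c- [ 0.552 -0.183  0.079]
b+ [0.583 0.005 0.202]
```

View pics/f3c.png

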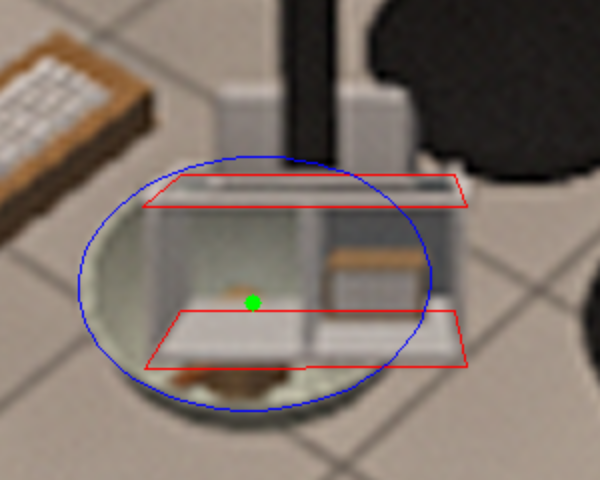

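```bash
python3 - <<'E'
from h import *
s=sense();y=40;st()
b=np.array([.503,-.183,0])+.035*np.array([np.cos(np.radians(y)),np.sin(np.radians(y)),0])
for t,z in ((40,.1),(34,.11),(28,.12),(21,.13),(14,.14),(7,.14),(0,.14)): print(t,delta(trayTCP(b+[0,0,z],y,t,tz=70),y,t,s))
E
```

```text
t 14.95 p [ 0.5361 -0.1158  0.1974] yaw 39.95 tilt 40.22 q [-0.661  0.38   2.037  1.001  0.848 -2.098] F [ 0.15  0.43 -4.49] w 0.0195
40 [-0.02, 1.17, -1.29, 0.22, -0.08, -0.04]
34 [-0.02, 2.45, -0.97, 6.22, -0.08, -0.03]
28 [-0.02, 3.61, -0.59, 12.22, -0.08, -0.03]
21 [-0.02, 4.7, 0.04, 19.22, -0.08, -0.02]
14 [-0.02, 5.62, 0.72, 26.22, -0.08, -0.02]
7 [-0.02, 5.71, 2.18, 33.22, -0.08, -0.01]
0 [-0.02, 5.63, 3.64, 40.22, -0.09, -0.01]
```

Request:
jog_arm(commands=[[1,0,1.2,-1.3,0,0,0],[1,0,2.4,-1,6,0,0],[1,0,3.6,-0.6,12,0,0],[1,0,4.7,0,19,0,0],[1,0,5.6,0.7,26,0,0],[1,0,5.7,2.2,33,0,0],[1,0,5.6,3.6,40,0,0],[1,0,5.6,3.6,40.2,0,0]])

```text
clock: 15.75
ee_pos: [0.5877, -0.0713, 0.2045]
orientation: [0.421, 0.907, -0.001, -0.002]
force: [-0.3, 0.6, -4.4]
gripper_width: 0.0198
```

```bash
python3 - <<'E'
from h import *
st()
b=viewer.capture("scene"); cv2.imwrite("pics/scene2.png",b[:,:,::-1]); crop(b,240,360,200,310,6,"pics/g1.png")
print(delta([.5626,.2332,.25],20,0))
E
```

```text
t 15.75 p [ 0.5877 -0.0713  0.2045] yaw 40.17 tilt -0.2 q [-2.320e-01  4.560e-01  1.652e+00 -1.000e-03  1.039e+00 -9.320e-01] F [-0.34  0.61 -4.36] w 0.0198
[24.9, 17.8, -4.42, -0.04, -0.21, 20.17]
```

View pics/g1.png

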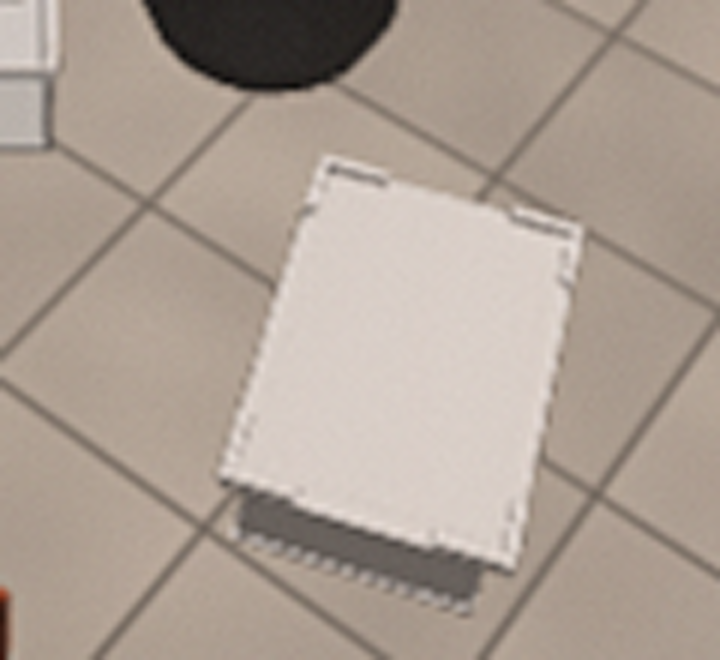

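View pics/scene2.png

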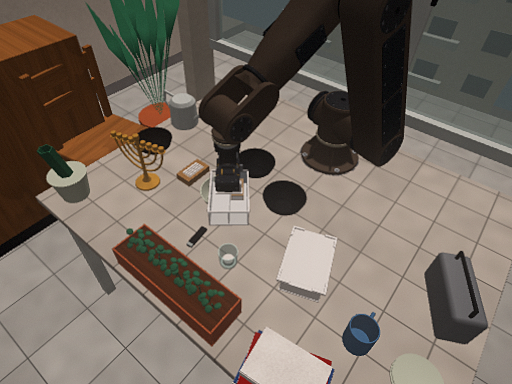

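```bash
python3 - <<'E'
from h import *
px=[[293.2,225.3],[337,236.5],[325.7,294.8],[276.2,279.2]]
for z in(.070,.076):
  P=unproj("scene",px,z)[:,:2]; print(P.round(4).tolist(),'c',P.mean(0).round(4))
  print('yaw x',[np.degrees(np.arctan2(*(b-a)[::-1])).round(1) for a,b in((P[0],P[3]),(P[1],P[2]))],'y',[np.degrees(np.arctan2(*(b-a)[::-1])).round(1)-90 for a,b in((P[0],P[1]),(P[3],P[2]))],[np.linalg.norm(P[i]-P[i-1]).round(3) for i in range(4)])
  print('origin', (P.mean(0)+Rt(20,0)[:2,0]*.005).round(4))
E
```

```text
[[0.4784, 0.1222], [0.4244, 0.2596], [0.63, 0.336], [0.6807, 0.1965]] c [0.5534 0.2286]
yaw x [np.float64(20.2), np.float64(20.4)] y [np.float64(21.5), np.float64(20.0)] [np.float64(0.216), np.float64(0.148), np.float64(0.219), np.float64(0.148)]
origin [0.5581 0.2303]
[[0.4828, 0.1243], [0.4291, 0.2608], [0.6333, 0.3367], [0.6838, 0.1981]] c [0.5572 0.23  ]
yaw x [np.float64(20.2), np.float64(20.4)] y [np.float64(21.5), np.float64(20.0)] [np.float64(0.214), np.float64(0.147), np.float64(0.218), np.float64(0.148)]
origin [0.5619 0.2317]
```

Request:
jog_arm(commands=[[1,1,0.7,-1,0,0,1],[1,3,2.1,-2,0,0,3],[1,6,4.3,-3,0,0,5],[1,9.5,6.8,-4,0,0,8],[1,13,9.3,-4.5,0,0,11],[1,16.5,11.8,-4.5,0,0,14],[1,19.5,14,-4.5,0,0,16],[1,22,15.8,-4.5,0,-0.2,18]])

```text
clock: 16.6
ee_pos: [0.5655, 0.1978, 0.252]
orientation: [0.56, 0.829, 0.001, 0.0]
force: [0.5, 0.1, -2.4]
gripper_width: 0.0196
```

```bash
python3 - <<'E'
from h import *
st()
print(delta([.562,.2325,.2],20,0))
E
```

```text
t 16.6 p [0.5655 0.1978 0.252 ] yaw 21.92 tilt 0.12 q [ 2.260e-01  4.180e-01  1.578e+00  1.000e-03  1.143e+00 -1.570e-01] F [ 0.45  0.14 -2.42] w 0.0196
[3.35, 0.96, 5.2, 0.11, -0.03, 1.92]
```

Request:
jog_arm(commands=[[1,2,0.6,0,0.1,0,1],[1,3,0.9,0,0.1,0,1.9],[1,3.3,1,1,0.1,0,1.9],[1,3.3,1,2.5,0.1,0,1.9],[1,3.3,1,4,0.1,0,1.9],[1,3.3,1,5.5,0.1,0,1.9],[1,3.3,1,6.5,0.1,0,1.9],[1,3.3,1,6.5,0.1,0,1.9]])

```text
clock: 17.4
ee_pos: [0.5626, 0.2298, 0.1849]
orientation: [0.573, 0.819, -0.002, -0.001]
force: [0.5, 1.2, -4.0]
gripper_width: 0.02
```

```bash
python3 - <<'E'
from h import *
st()
print(delta([.562,.2325,.143],20,0))
b=viewer.capture("scene"); crop(b,250,370,190,310,6,"pics/g2.png")
E
```

```text
t 17.4 p [0.5626 0.2298 0.1849] yaw 20.07 tilt -0.2 q [ 0.28   0.498  1.635 -0.002  1.012 -0.07 ] F [ 0.45  1.17 -4.04] w 0.02
[0.28, 0.05, 4.19, -0.2, 0.06, 0.07]
```

View pics/g2.png

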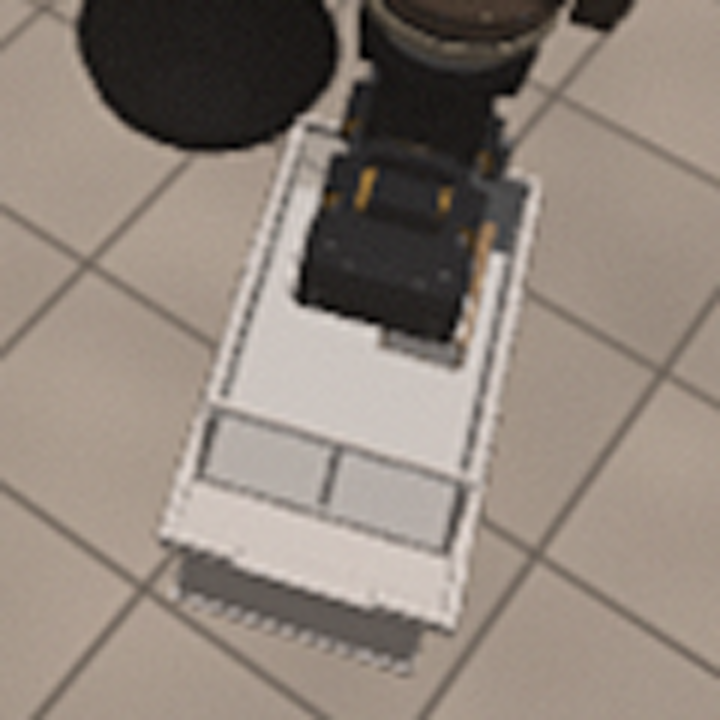

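Request:
jog_arm(commands=[[1,0.2,0,0.8,-0.2,0,0],[1,0.2,0,1.6,-0.2,0,0],[1,0.2,0,2.4,-0.2,0,0],[1,0.2,0,3,-0.2,0,0],[1,0.2,0,3.5,-0.2,0,0],[1,0.2,0,3.8,-0.2,0,0],[1,0.2,0,4,-0.2,0,0],[1,0.2,0,4.1,-0.2,0,0]])

```text
clock: 18.25
ee_pos: [0.5625, 0.2327, 0.1453]
orientation: [0.573, 0.82, 0.0, 0.001]
force: [-0.3, -0.1, -5.3]
gripper_width: 0.0196
```

```bash
python3 - <<'E'
from h import *
st()
print(delta([.562,.2325,.140],20,0))
b=viewer.capture("scene"); crop(b,250,370,190,310,6,"pics/g3.png")
E
```

```text
t 18.25 p [0.5625 0.2327 0.1453] yaw 20.12 tilt 0.14 q [ 0.285  0.542  1.676 -0.002  0.921 -0.065] F [-0.34 -0.06 -5.34] w 0.0196
[0.0, -0.06, 0.53, 0.14, 0.11, 0.12]
```

View pics/g3.png

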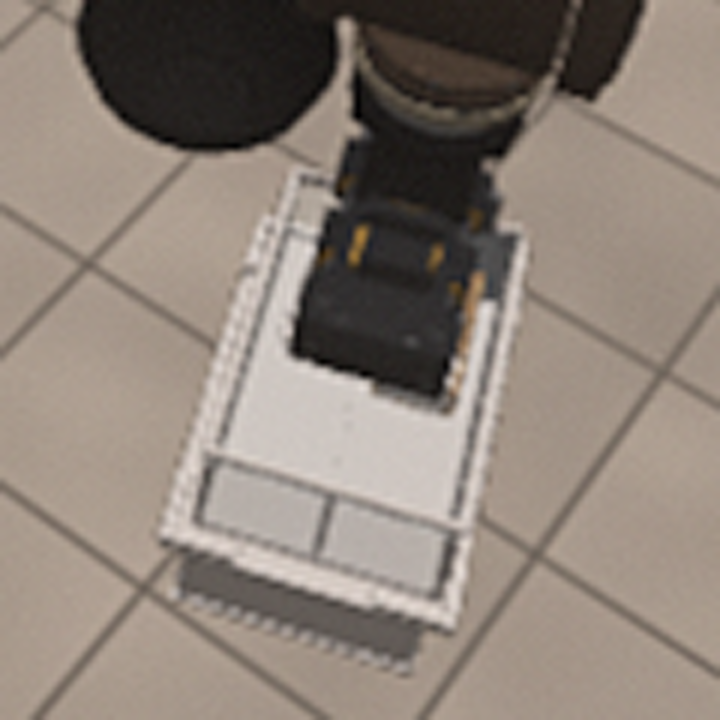

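Still hanging (−5 N), within the ribs by height. Lower gently the last few millimetres.

Request:
jog_arm(commands=[[1,0,0,0.2,0.1,0,0],[1,0,0,0.3,0.1,0,0],[1,0,0,0.4,0.1,0,0],[1,0,0,0.45,0.1,0,0],[1,0,0,0.5,0.1,0,0],[1,0,0,0.5,0.1,0,0],[1,0,0,0.5,0.1,0,0],[1,0,0,0.5,0.1,0,0]])

```text
clock: 19.1
ee_pos: [0.5625, 0.2326, 0.1404]
orientation: [0.573, 0.82, -0.0, 0.001]
force: [0.5, -0.1, -4.3]
gripper_width: 0.0196
```

```bash
python3 - <<'E'
from h import *
st()
E
```

```text
t 19.1 p [0.5625 0.2326 0.1404] yaw 20.12 tilt 0.03 q [ 0.285  0.548  1.679 -0.002  0.913 -0.065] F [ 0.52 -0.07 -4.26] w 0.0196
```

Request:
jog_arm(commands=[[1,0,0,0.1,0,0,0],[1,0,0,0.1,0,0,0],[1,0,0,0.15,0,0,0],[1,0,0,0.15,0,0,0],[1,0,0,0.2,0,0,0],[1,0,0,0.2,0,0,0],[1,0,0,0.2,0,0,0],[1,0,0,0.2,0,0,0]])

```text
clock: 19.9
ee_pos: [0.5627, 0.2327, 0.1402]
orientation: [0.573, 0.82, 0.0, 0.001]
force: [-4.1, -1.8, 14.0]
gripper_width: 0.0201
```

```bash
python3 - <<'E'
from h import *
st()
E
```

```text
t 19.9 p [0.5627 0.2327 0.1402] yaw 20.1 tilt 0.12 q [ 0.285  0.548  1.68  -0.002  0.911 -0.065] F [-4.07 -1.83 13.98] w 0.0201
```

Request:
jog_arm(commands=[[1,0,0,-0.15,0,0,0],[1,0,0,-0.15,0,0,0],[-0.2,0,0,-0.15,0,0,0],[-0.2,0,0,-0.15,0,0,0],[-0.2,0,0,-0.15,0,0,0],[-0.2,0,0,-0.2,0,0,0],[-0.2,0,0,-4,0,0,0],[-0.2,0,0,-9,0,0,0]])

```text
clock: 20.7
ee_pos: [0.5615, 0.2325, 0.2275]
orientation: [0.573, 0.82, -0.002, -0.001]
force: [1.5, 0.7, 0.7]
gripper_width: 0.0561
```

Request:
jog_arm(commands=[[-0.2,0,0,-3,0,0,0],[-0.2,0,-4,-5,0,0,0],[-0.2,0,-8,-8,0,0,0],[-0.2,3,-10,-8,0,0,0],[-0.2,7,-13,-8,0,0,0],[-0.2,12,-13,-8,0,0,0],[-0.2,17,-13,-8,0,0,0],[-0.2,20,-13,-8,0,0,0]])

```text
clock: 21.5
ee_pos: [0.3699, 0.3784, 0.3083]
orientation: [0.572, 0.82, 0.0, 0.001]
force: [0.8, -0.7, -1.1]
gripper_width: 0.0568
```

```bash
python3 - <<'E'
from h import *
st();out=[]
for n in("scene","top"):
    b=viewer.capture(n); cv2.imwrite(f"pics/{n}9.png",b[:,:,::-1])
    for t in ["tray_grip","tray_lip","door_tab","dreidel","matchbox","bowl_rim"]: print(n,t,[(round(d['score'],2),np.round(d['position'],3).tolist()) for d in landmark_of(t,n)][:3])
    x0,x1,y0,y1=(265,350,210,305) if n=="scene" else (125,205,130,215)
    im=np.ascontiguousarray(cv2.resize(b[y0:y1,x0:x1],None,fx=6,fy=6,interpolation=cv2.INTER_CUBIC))
    wire(im,n,(0.562,0.233,0.070),np.radians(20),6,(x0,y0),door=.029)
    out.append(cv2.copyMakeBorder(im,0,570-im.shape[0],0,0,cv2.BORDER_CONSTANT))
cv2.imwrite("pics/w9.png",cv2.resize(np.hstack(out),(800,461))[:,:,::-1])
b=cv2.imread("pics/scene9.png")[:,:,::-1];crop(b,160,310,130,260,5,"pics/b9.png")
E
```

```text
t 21.5 p [0.3699 0.3784 0.3083] yaw 20.2 tilt 0.08 q [ 0.673  0.266  1.658 -0.002  1.216  0.321] F [ 0.76 -0.71 -1.06] w 0.0568
scene tray_grip [(0.59, [0.564, 0.233, 0.177])]
scene tray_lip [(0.74, [0.469, 0.194, 0.077])]
scene door_tab [(0.67, [0.468, 0.193, 0.078]), (0.56, [0.467, 0.229, 0.161])]
scene dreidel [(0.75, [0.517, -0.182, 0.031])]
scene matchbox []
scene bowl_rim [(0.95, [0.504, -0.187, 0.062]), (0.72, [0.296, -0.187, 0.059]), (0.59, [0.38, 0.018, 0.066])]
top tray_grip [(0.92, [0.562, 0.235, 0.175]), (0.26, [0.47, 0.2, 0.074])]
top tray_lip [(0.96, [0.468, 0.197, 0.07]), (0.74, [0.565, 0.231, 0.07])]
top door_tab [(0.51, [0.47, 0.23, 0.159])]
top dreidel [(0.64, [0.524, -0.18, 0.03])]
top matchbox []
top bowl_rim [(0.89, [0.506, -0.183, 0.063]), (0.7, [0.296, -0.187, 0.06]), (0.68, [0.378, 0.014, 0.066])]
```

View pics/w9.png

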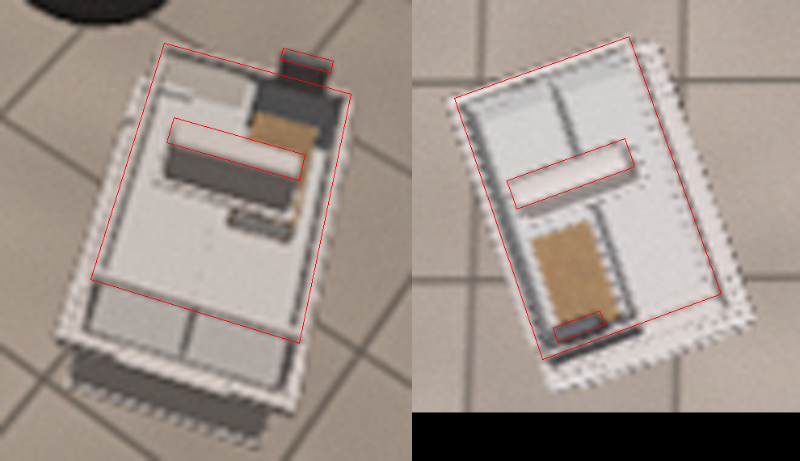

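View pics/b9.png

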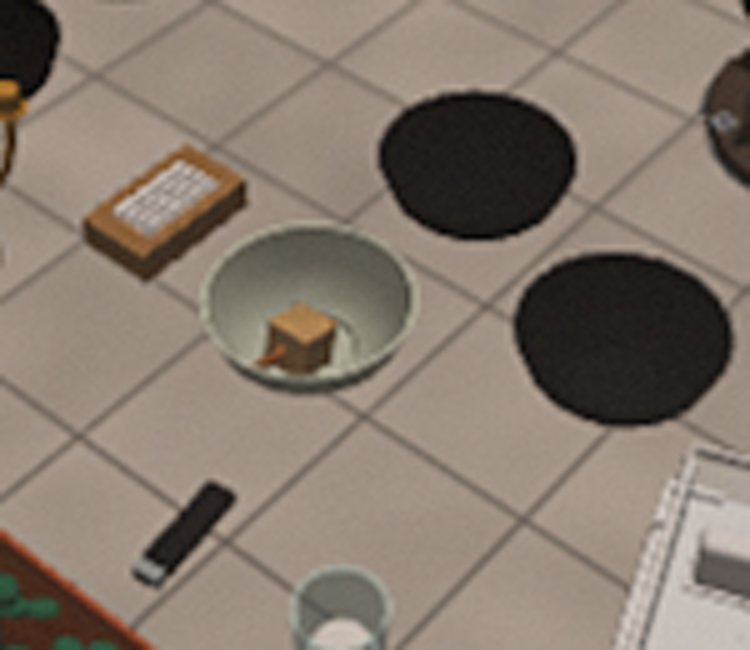

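View pics/top9.png

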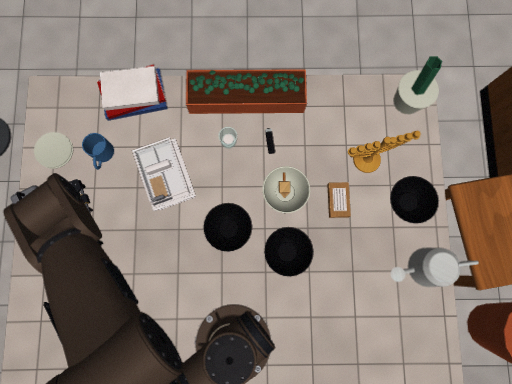

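```bash
python3 -c "
from plant import arm,sense
arm.job_done(); print(sense()['clock'])"
```

```text
the job is handed in; nothing more can be done
the job is handed in; nothing more can be done
```

The dreidel is in the white bowl, the matches are still in the tray, and I handed the job in at about 22 s of the 51 s allowed.

**What I did:**
- I slid the door to the matchbox side (tray +y) until it reached its stop.
- I lifted the tray by its grip and tipped the front to about 40° with the lip about 20 mm above the bowl's rim. The dreidel slid in by itself.
- I levelled the tray, set it back on the lower tray, let go and moved the arm clear.

**Last checks:**
- **Dreidel:** it lies in the white bowl, which stands within about 3 mm of its first reading, inside the 4 mm accuracy of the measurement.
- **Tray:** it sits at its starting pose within about 1–2 mm, and it touched down at the same tool height (0.1402 m) as when I gripped it. The pictures show it inside the corner ribs.
- **Door and matchbox:** the door tab reads about +0.029 m, which is the stop. The matchbox slid forward during the tip and now rests behind the closed door.
- **Other things on the sill:** they look unmoved in the final top picture; I did not measure each one again.

**What disagreed or was missed:** the landmark network never found the matchbox, and it put some door-tab readings on other things. For those I relied on the pictures and the projected tray outline. The wrist force rose to about 14 N as the tray seated, which is well within limits.

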